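# Refit the top plate and weighing bowl of a shop scale

## Robot

A 6-joint arm with a two-finger parallel gripper is mounted at the origin on the work surface. World frame = base frame: x ahead of the robot, y to its left, z up, the work surface at z = 0. Lengths are in m, angles in rad, forces in N, time in s.
With the tool pointing down it reaches from about 0.4 to 0.825 m from the base axis. Payload 7 kg.
Tool frame: the origin (TCP) lies between the finger pads; the fingertips stand 17 mm ahead of it and the grasp point (between the pads) lies 2 mm behind it (tip_reach is the distance from the TCP to the fingertips, in m); x points along the fingers, y is the direction in which the jaws open and shut, and the axes are right-handed (so a half turn about x gives the same grasp; the last joint's range is limited). The gripper opens to 88 mm and grips with 3 to 60 N. Pads are 19 mm wide; open, the fingers measure 130 mm over their backs; the gripper's body (78 mm by 193 mm) begins 47 mm behind the grasp point.
Start: joints at [1.494, 0.359, 0.012, 0, -1.224, -0.288], TCP at [0.241, 0.631, 0.244] pointing down, gripper open.
Joint ranges: [-3.07, 3.07], [-1.43, 2.12], [-1.02, 1.25], [-3.03, 1.67], [-3.05, -0], [-3.03, 3.03]. Speed limits (rad/s): [2.39, 2.39, 3.01, 3.14, 3.14, 3.14].

## Interface

Orientations are given as [roll, pitch, yaw] about the fixed x, y, z axes, in that order (R = Rz(yaw) Ry(pitch) Rx(roll)).
In Python, from rig import get_state, camera, finish_job, tip_reach gives the robot as it stands.
- The arm moves only by the tool apply_moves, never from a script. Its argument "steps" is a list of rows, each a list of 6 numbers: the shift along the tool's x, y, z in m, then the turn, a rotation vector about the tool's x, y, z in rad. In form: [[x, y, z, rx, ry, rz], ...]. A call has 1 to 20 rows; each row is the pose to reach, as a shift and turn from the pose commanded when the call began, along the tool's axes at that moment; what a row does not reach only later rows make up. A row lasts 1/8 s, in which the tool goes at most 62.5 mm and 10.7 degrees, less where a joint would pass 70% of its speed; a pose out of reach is approached as far as the arm can. A call with a gripper value outside its range is refused whole. "fingers" is the closure, from 0 (fully open) to 1 (shut), set as the call begins (left out, the last holds). The fingers move at their own pace and stop on an object; "squeeze" is the grip in N (left out, the last holds). Time passes only in rows, so rows that repeat a pose let the fingers close. It gives the time, the measured TCP pose, the force and the opening at its end, in the units of the state.
- get_state(): the state, without advancing time (a new reading comes with each control period).
- camera(name): name is "scene" or "top"; returns a dict with "color" (420x560x3 uint8, red, green, blue), "z_map" (420x560 float32, m along the optical axis (not along the pixel's ray), 0 where there is no reading), "camera_matrix" (3x3 intrinsics, pixels), "distortion" ([k1, k2, p1, p2, k3] as OpenCV has them; the pictures are not rectified), "rvec" (rotation vector, rad) and "tvec" (3), from world to camera coordinates, as OpenCV has them. Camera axes: x right, y down, z forward; pixel columns grow to the right and rows downward; lengths in m; the calibration is good to about 2 mm. A picture is of the moment at which its call begins.
- finish_job(): hands the job in, once; it reports no verdict.
The state is a dict: "clock": time; "qpos": joint angles; "qd": joint speeds; "tau": joint torques, N m; "ee_pos": TCP position; "ee_rot": TCP orientation; "wrist_force": force on the tool from outside, world axes, zero at the start; "wrist_torque": the same for the moment, N m; "width": opening from 0.0 (shut) to 1.0 (fully open).
Only numpy, scipy, OpenCV 4.12 (cv2) and the standard library are available. Lean on these libraries where they do the work, as an engineer would, in place of code of your own. Each camera call takes 0.05 s, during which the arm holds its last target.

## Task

Put the counter scale back together: push the loose top plate back so that its rear edge goes under the scale's rear lip, then press its front down until it lies flat in the well, and only then turn the catch on the side fully over the plate's edge. Finally set the weighing bowl into the round collar on the plate, gently and without dropping it, so that it sits level and fully home. Leave everything else on the counter where it is.

Things in the scene. Friction and masses are not known exactly. Their poses are not given: they have to be found in the camera images.
- scale: White shop counter scale, 220 mm deep (x) by 240 mm wide (y), standing firm. Origin: centre of its underside; x points to its rear (away from the robot at yaw 0), y to its left, z up. Its top is a flat open well. A low sloped display console, lower than the well floor, reaches to x -160 mm at the front.
- scale_well (a point): Centre of the well floor, 70 mm above the scale's origin, axes as the scale's. The well is 173 mm long (x -86.5 to +86.5 mm). At its front stands a rim 10 mm thick and 140 mm wide, its top 26 mm above the floor. Side rails 8 mm high with inner faces at y +-79 mm guide the plate.
- scale_lip (a point): Middle of the front lower edge of the fixed lip that overhangs the rear of the well: 66.5 mm behind the scale's origin, 82 mm above it. The lip reaches 20 mm over the well with a 12 mm gap beneath, and is 6 mm thick.
- cushion (a joint): Black cushion block in the front of the well (24 x 60 mm, centred at scale x -62, y 0). 0: stands 14 mm above the well floor; 0.014 m: flush with the floor. A stiff sliding support: takes about 6 N to push down, more than the plate's weight gives, and stays where it is pushed.
- plate: Loose steel top plate, 0.35 to 0.65 kg, 170 (x) by 150 (y) by 6 mm. Origin: centre of its underside, x to the rear, z up. It starts tilted: rear edge on the well floor short of the lip, front propped on the rim and jutting towards the robot. Pushed back to the rear wall, its front clears the rim and drops onto the cushion. Home, it is flat on the floor with 3 mm play along x, 4 mm to each side.
- plate_rear (a point): Middle of the plate's rear lower edge, 85 mm behind its origin.
- plate_front (a point): Middle of the plate's front lower edge, 85 mm in front of its origin. Here an upturned flange, 70 mm wide and 4 mm thick, rises to 18 mm above the plate's underside.
- plate_collar (a point): Centre of the foot of the tapered aluminium collar fixed on the plate: on the plate's upper surface, 10 mm behind its origin, axes as the plate's. Collar 22 mm high, outer radius 33.5 mm at the foot and 44 mm at the top, inner radius about 29 mm at the foot and 39 mm at the top.
- catch (a joint): Turn catch on the scale's left: flat steel arm, 14 mm wide, 8 mm thick, with an upright post at its end. 0: arm points to the scale's -x, clear of the plate; 1.57 (end stop): arm points to -y, over the plate's edge. Turns counterclockwise from above, takes 1 to 2 N at the post, stays put. Its underside is 9 mm above the well floor: it cannot pass while the plate's front is up.
- catch_pivot (a point): On the catch's vertical pivot axis at mid-thickness of the arm: scale x -30, y +100 mm, 83 mm above the scale's origin.
- catch_post (a point): Mid-height of the catch's upright round post: 12 mm diameter, 26 mm tall, 45 mm from the pivot axis; its top is 113 mm above the scale's origin.
- bowl: Loose conical steel weighing bowl, 0.21 to 0.39 kg: radius 32 mm at the foot, 62 mm at the rim 65 mm up. Origin: centre of the foot. A straight carrying bar is fixed across its mouth along the bowl's y axis. Nested in the collar, its foot is about 6 mm above the plate.
- bowl_grip (a point): Centre of the bowl's carrying bar, 95 mm above the foot; bar 12 mm wide (x), 12 mm tall, 120 mm long (y), its underside 24 mm above the rim.
- loaf: Bystander: short loaf, 150 mm long, 70 mm wide, 65 mm tall, lying to the left, near the robot.
- bottle: Bystander: bottle, 66 mm diameter, 190 mm tall.
- bottle2: Bystander: bottle, 60 mm diameter, 170 mm tall.
- jar: Bystander: jar, 84 mm diameter, 100 mm tall; it stands on the side of the scale where the bowl is not.
- mug: Bystander: mug, 80 mm diameter, 90 mm tall.

How it is judged:
By the outcome, as a careful person would: the job done as asked, in the order asked, and still so for the second after the job is handed in, with the robot touching nothing.
It also fails if it takes over 64 s, if anything falls off the work surface, if the arm or the gripper's body presses on something with over 40 N, if the wrist force passes 120 N, or if a joint passes its speed limit or range.

## Working session

There is one attempt and no reset: what is moved stays moved. The work goes in short steps, Python scripts to look and compute and a tool call to move; the robot and the scene stay as the last step left them, time stands still between calls to the robot, and variables do not carry over. Pictures are saved under pics/ and viewed, and the job is handed in when it is done.

Besides the shell and the picture viewer there is one more tool, called after "Request:" as name(argument=value, ...), one argument or row to a line, values as JSON. apply_moves: Moves the arm, as the interface text tells. Its arguments: {"type":"object","properties":{"steps":{"type":"array"},"fingers":{"type":"number"},"squeeze":{"type":"number"}},"required":["steps"]}

```bash
mkdir -p pics; ls; python3 - <<'E'
from rig import *
import cv2,numpy as np
s=get_state();print({k:np.round(v,3) for k,v in s.items()})
print(tip_reach)
for n in("scene","top"):
    c=camera(n);cv2.imwrite(f"pics/{n}0.png",c["color"][:,:,::-1]);np.savez(f"{n}0.npz",**c)
    print(c["camera_matrix"],c["distortion"]);R=cv2.Rodrigues(c["rvec"])[0];print(-R.T@np.ravel(c["tvec"]),R)
E
```

```text
pics
{'clock': np.float64(0.0), 'qpos': array([ 1.494,  0.359,  0.011, -0.   , -1.224, -0.288]), 'qd': array([-0.002, -0.   , -0.   ,  0.   , -0.001, -0.001]), 'tau': array([-1.0000e-03, -5.8272e+01,  2.9305e+01,  6.9970e+00,  7.0000e-03,
       -0.0000e+00]), 'ee_pos': array([0.241, 0.63 , 0.243]), 'ee_rot': array([ 1.66 ,  1.569, -1.846]), 'wrist_force': array([ 1.207, -0.473, -0.058]), 'wrist_torque': array([-0.063,  0.033,  0.02 ]), 'width': np.float64(0.998)}
0.017
[[444.00252078   0.         281.94559664]
 [  0.         444.00252078 216.34139093]
 [  0.           0.           1.        ]] [-0.12186617  0.          0.          0.          0.        ]
[0.87869361 0.63038396 1.05392919] [[-8.68741760e-01  4.95265090e-01  4.94242517e-04]
 [ 3.96200420e-01  6.95571070e-01 -5.99338063e-01]
 [-2.97175001e-01 -5.20474185e-01 -8.00495873e-01]]
[[424.11398581   0.         283.44379471]
 [  0.         424.11398581 211.5577403 ]
 [  0.           0.           1.        ]] [-0.02801766  0.          0.          0.          0.        ]
[ 0.3327046  -0.00591838  1.05248791] [[ 0.01012455 -0.99969485 -0.02253203]
 [-0.98597229 -0.00622624 -0.16679292]
 [ 0.16660173  0.02390466 -0.98573446]]
```

View pics/scene0.png

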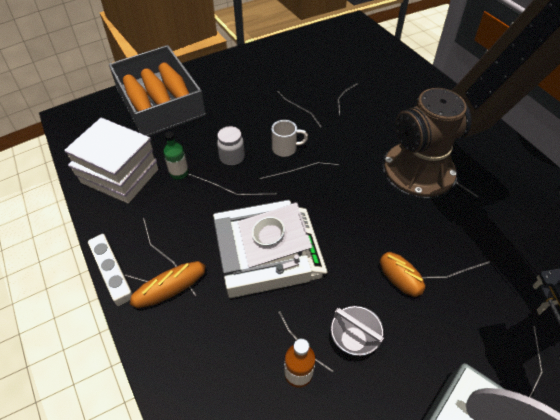

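View pics/top0.png

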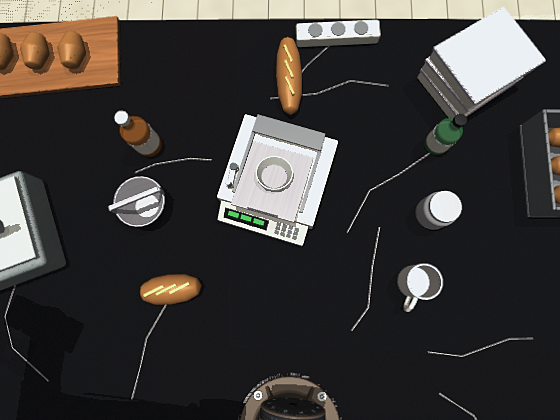

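The top view shows the scale around (278,180), turned about 17°, with the plate and collar at (273,173), the catch at (232,175), the bowl at (138,202) and the amber bottle at (140,135). Next I'll zoom in and build a point map.

```bash
cat >h.py <<'E'
import cv2,numpy as np
from rig import *
def load(n): return dict(np.load(n))
def grab(n,tag):
    c=camera(n);np.savez(f"{n}{tag}.npz",**c);return c
def RT(c): return cv2.Rodrigues(c["rvec"])[0],np.ravel(c["tvec"])
def ray(c,px):
    R,t=RT(c);p=cv2.undistortPoints(np.array(px,float).reshape(-1,1,2),c["camera_matrix"],c["distortion"])[:,0]
    return -R.T@t,np.c_[p,np.ones(len(p))]@R   # origin, dirs (z=1)
def onz(c,px,z):
    o,d=ray(c,px);return o+d*((z-o[2])/d[:,2])[:,None]
def cloud(c):
    h,w=c["z_map"].shape;u,v=np.meshgrid(np.arange(w),np.arange(h))
    o,d=ray(c,np.c_[u.ravel(),v.ravel()]);return (o+d*c["z_map"].reshape(-1,1)).reshape(h,w,3)
def proj(c,P): return cv2.projectPoints(np.array(P,float).reshape(-1,1,3),c["rvec"],c["tvec"],c["camera_matrix"],c["distortion"])[0][:,0]
def zoom(c,box,name,f):
    x0,y0,x1,y1=box;im=cv2.resize(c["color"][y0:y1,x0:x1,::-1],None,fx=f,fy=f,interpolation=cv2.INTER_CUBIC)
    for x in range(x0-x0%20+20,x1,20):
        cv2.putText(im,str(x),(int((x-x0)*f),10),0,.35,(0,0,255));cv2.line(im,((x-x0)*f,12),((x-x0)*f,18),(0,0,255))
    for y in range(y0-y0%20+20,y1,20):
        cv2.putText(im,str(y),(0,int((y-y0)*f)+4),0,.35,(0,0,255));cv2.line(im,(24,(y-y0)*f),(30,(y-y0)*f),(0,0,255))
    cv2.imwrite("pics/"+name,im)
E
python3 - <<'E'
from h import *
t=load("top0.npz");s=load("scene0.npz")
zoom(t,(205,105,345,250),"tz.png",4)
zoom(s,(205,190,335,305),"sz.png",5)
P=cloud(t);z=P[...,2]
np.set_printoptions(linewidth=250,precision=0,suppress=True)
print((z[110:250:6,214:342:6]*1000).astype(int))
S=cloud(s);print((S[196:300:5,210:330:6,2]*1000).astype(int))
E
```

```text
[[  -2    0    1    0    2    0    0   -3    0    0    3    1   33   34   -2   -1    0    0    0    0    0    0]
 [  -1   -1    0    4    0   69   66    4   87   -3    3   -1    1   -3   -1   -1    0    0    0    0   -3    0]
 [  -1    0    0    1    0   71   71   86   89   90   88   88   86   -2   -2   -1    1   -1   -3    1    1    0]
 [  -1    3   -1    3    2   70   71   85   85   88   90   88   91   88   87   89    1    2    1    0    2    0]
 [   0    0    1    3   68   70   66   70   68   86   90   87   88   85   84   87   86   88   90    2 1052    1]
 [  -1    1    3    0   67   69   80   68   68   69   68   70   86   86   87   85   85   86   89   71   70    0]
 [  -2   -1    2   -1   71   70   73   77   74   80   73   67   67   71   69   82   89   86   78   67   67   -4]
 [   0   -2    1   67   69   70   82   82   79   83   76   80   78   76   68   68   68   67   68   70   70    1]
 [   0    0    2   71   68   76   84   84   85  103  100  101   80   75   79   77   75   77   67   70    3   -3]
 [   2    0   -1   89   72   75   89   85  100   89   85   87   98   81   82   81  
[... 3076 characters left out ...]
   86   89   73   76   75   80   78   89   89   84   69   67   70   53   41   26]
 [  -1   -1    0   88   86   74   80   69   69   69   71   78   77   68   69   72   69   50   43   29]
 [   0   -3    0   70   69   69   63   72   69   71   71   68   71   65   60   53   51   21   13    0]
 [   2    2    1   68   69   73   69   69   66   67 1053   54   44   40   33   26   22   -3    0   -2]
 [   2    0    3   68   68   68   62   57   47   39   32   25   25   -1   -4   -1   -2   -1   -3   -1]
 [   1   -1    0   50   39   39   37   27   19   13   -3    1   -1   -2    3    1   -1    1    0    0]
 [   0    0    0    1   16    0    2    1    2    1    0    0   -2   -3    0    0    0    2    1   -2]]
```

```bash
python3 - <<'E'
from h import *
t=load("top0.npz");P=cloud(t)
np.set_printoptions(linewidth=250,precision=0,suppress=True)
zoom(t,(100,165,180,240),"bz.png",7)
print((P[172:232:4,100:176:4,2]*1000).astype(int))
E
```

```text
[[   1    0    2   -2    0    4    0    1   -2    4   -1    0    1    0    4   -1    0    0    1]
 [   0   -1    0    0   -2   -1    2   -1   -1    0   61    0    3    1    0   -3    3    4    0]
 [  -3    2    1   -2   -3    0   -1   63   62   57   57   56   62   66    1    0    0    3    4]
 [  -1   -1    1    0   -1   -1   62   58   48   46   42   42   46   52   62    0   -2    0    1]
 [  -2    0   -1    1    1   64   53   49   38   31   31   26   28  101  102   77    0    1   -2]
 [   0    0    3    3   65   57   47   44   30   20   17  102  103  103   92   83    0   -2    1]
 [   0    2    1    4   66   51   41 1052   99  103   99   99    9    6   13   43    0    4    0]
 [   3    0   -3    0   63   52  105  103  101   94    6    6    6    4    4   37    0   -1    2]
 [   0    4    3  100  103  103  101   92   15    5    4    4    6    2    5   35    0    0    0]
 [   1   -1   -1  101   95   50   41   32   16    5    4    4    3    4    3   52    2    1    0]
 [   0    0    0    1   68   56   46   32   19    7    5    5    3    8   14   67    1    0    2]
 [   0    1    2    0    0   63   50   42   28   16    8    6    5   14   66    3    0   -2   -2]
 [  -1    1    0   -2   -1   -1   65   53   44   38   31   32   39   66   -1   -2    0    1    1]
 [   1   -1   -3    1    2    3    3   65   62   60   59   66    1    1    0    2    2    0   -4]
 [  -1    0    0    1    0    0    2    2   -1    1    0   -2    2    3    0   -1    0    0    1]]
```

View pics/tz.png

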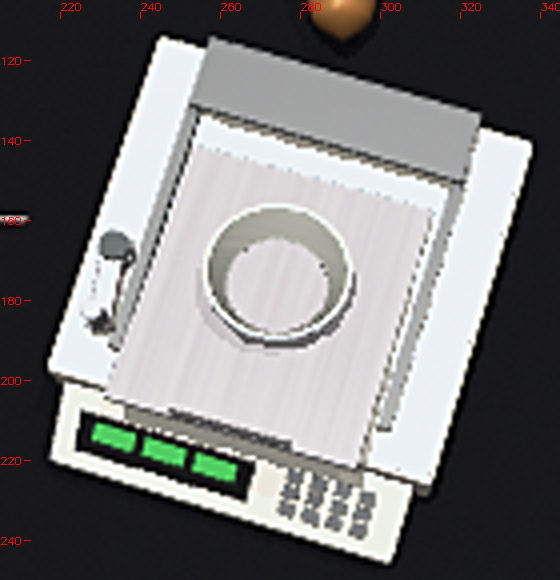

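View pics/sz.png

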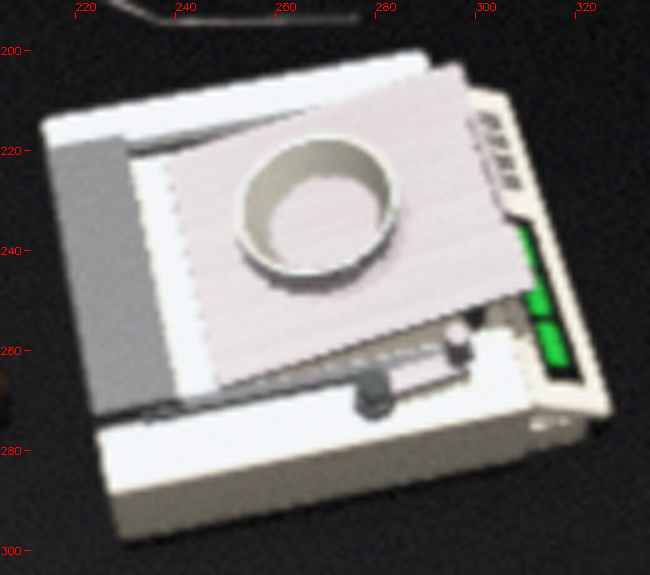

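View pics/bz.png

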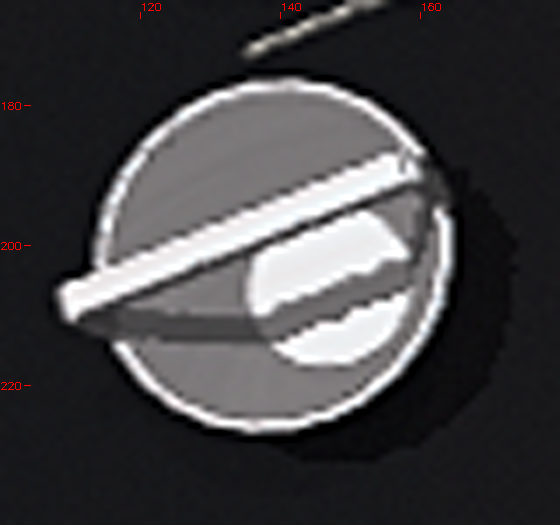

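```bash
python3 - <<'E'
from h import *
np.set_printoptions(precision=4,suppress=True)
t=load("top0.npz")
tz=lambda a:[(205+x/4-.37,105+y/4-.37) for x,y in a]
B=onz(t,tz([(160,37),(531,147),(49,370),(420,488)]),.07)  # RL RR FL FR
print("body\n",B, "w",np.linalg.norm(B[0]-B[1]),np.linalg.norm(B[2]-B[3]),"d",np.linalg.norm(B[0]-B[2]),np.linalg.norm(B[1]-B[3]))
L=onz(t,tz([(209,37),(481,114),(463,183),(192,105)]),.088)
print("lip\n",L,[np.linalg.norm(L[i]-L[(i+1)%4]) for i in range(4)])
a=B[0]+B[1]-B[2]-B[3]; b=B[0]+B[2]-B[1]-B[3]
yaw1=np.arctan2(a[1],a[0]);yaw2=np.arctan2(-b[0],b[1]);print(yaw1,yaw2,B.mean(0))
l=L[0]+L[3]-L[1]-L[2];print("lipyaw",np.arctan2(-l[0],l[1]),"lip front mid",(L[2]+L[3])/2, "rear mid",(L[0]+L[1])/2)
# plate
for c,px in ((t,tz([(197,147),(432,208)])),):
    print("plate rear edge pts z.076",onz(c,px,.076))
print("plate front", onz(t,tz([(105,398),(358,467)]),.105))
# collar rim & bowl masks via depth
P=cloud(t)
E
```

```text
body
 [[ 0.7414  0.1157  0.07  ]
 [ 0.6714 -0.1106  0.07  ]
 [ 0.5325  0.1763  0.07  ]
 [ 0.4635 -0.0436  0.07  ]] w 0.2368345505419739 0.23045943763475618 d 0.21749143073247088 0.21841046520200375
lip
 [[ 0.7339  0.0839  0.088 ]
 [ 0.6856 -0.0792  0.088 ]
 [ 0.6428 -0.0683  0.088 ]
 [ 0.6909  0.0931  0.088 ]] [np.float64(0.1700920943870448), np.float64(0.04413116231342199), np.float64(0.16844222244109242), np.float64(0.043994079066280015)]
-0.29719027051494923 -0.3020745612542043 [0.6022 0.0345 0.07  ]
lipyaw -0.2886206139371415 lip front mid [0.6668 0.0124 0.088 ] rear mid [0.7097 0.0023 0.088 ]
plate rear edge pts z.076 [[ 0.6688  0.0907  0.076 ]
 [ 0.6311 -0.0505  0.076 ]]
plate front [[ 0.5093  0.1371  0.105 ]
 [ 0.4705 -0.0073  0.105 ]]
```

Estimated scale pose: about (0.603, 0.033), yaw -0.296. Body and lip sizes match the given ones to within about 10 mm, and the lip point agrees. Next I'll measure the bowl, bottle, collar and catch.

```bash
python3 - <<'E'
from h import *
np.set_printoptions(precision=4,suppress=True)
o=np.array([.603,.033]);yw=-.296;R=np.array([[np.cos(yw),-np.sin(yw)],[np.sin(yw),np.cos(yw)]])
def sc(p): return (np.asarray(p)[...,:2]-o)@R
def w(p): return np.array(p)@R.T+o
def circ(p):
    A=np.c_[2*p[:,:2],np.ones(len(p))];x=np.linalg.lstsq(A,(p[:,:2]**2).sum(1),rcond=None)[0];return x[:2],np.sqrt(x[2]+x[:2]@x[:2])
for nm,boxB in(("top",(100,165,180,240)),("scene",(320,295,395,365))):
    c=load(nm+"0.npz");P=cloud(c);z=P[...,2]
    x0,y0,x1,y1=boxB;m=np.zeros(z.shape,np.uint8);m[y0:y1,x0:x1]=1
    bar=(m>0)&(z>.088)&(z<.110);pts=P[bar];q=pts[:,:2];ctr,sz,ang=cv2.minAreaRect((q*1000).astype(np.float32))
    print(nm,"bar",ctr,sz,ang,"z",np.median(pts[:,2]),len(q))
    rim=(m>0)&(z>.058)&(z<.072);pr=P[rim];ce,r=circ(pr);e=abs(np.linalg.norm(pr[:,:2]-ce,axis=1)-r)
    pr=pr[e<.006];print(nm,"rim",circ(pr),len(pr))
    # tall things
    T=(z>.12)&(z<.21);n,lab,st,cen=cv2.connectedComponentsWithStats(T.astype(np.uint8))
    for i in range(1,n):
        if st[i,4]>25:
            k=P[lab==i];print("  tall",cen[i],np.median(k,0),k.max(0),k.min(0))
    Cb=(205,105,345,250) if nm=="top" else (205,190,335,305)
    x0,y0,x1,y1=Cb;m[:]=0;m[y0:y1,x0:x1]=1
    S=sc(P[m>0]);Z=P[m>0][:,2];k=(abs(S[:,0]+75)<20e0)
    k=(S[:,1]>.088)&(S[:,1]<.115)&(S[:,0]>-.1)&(S[:,0]<0)&(Z>.105)&(Z<.12);print("post",np.median(S[k],0),Z[k],S[k])
t=load("top0.npz");s=load("scene0.npz")
# expected positions projected
for nm,p,z in(("pivot",(-.03,.1),.087),("post",(-.075,.1),.113)):
    W=np.r_[w(p),z];print(nm,W,proj(t,W),proj(s,W))
E
```

```text
top bar (523.0191040039062, 365.97296142578125) (13.459419250488281, 124.68849182128906) 23.1274471282959 z 0.10054536896521249 329
top rim (array([0.5235, 0.3651]), np.float64(0.05790810455280309)) 390
  tall [487.5474  55.5638] [ 0.8567 -0.4531  0.1432] [ 0.985  -0.3302  0.1505] [ 0.7393 -0.5892  0.12  ]
  tall [130.3126 125.9984] [0.6773 0.3628 0.1403] [0.7126 0.4004 0.1957] [0.6556 0.3392 0.12  ]
  tall [455.0329 124.4671] [ 0.6837 -0.3636  0.1479] [ 0.7066 -0.348   0.1742] [ 0.67   -0.3893  0.12  ]
  tall [  1.3265 226.5918] [0.447  0.6364 0.1533] [0.461  0.6598 0.1727] [0.4365 0.6259 0.121 ]
  tall [293.3612 402.6781] [ 0.1051 -0.0091  0.1879] [0.1082 0.0536 0.21  ] [ 0.0955 -0.0679  0.1444]
post [-0.0743  0.0938] [0.1101 0.1118 0.1119 0.1079 0.1146 0.1133 0.1113 0.1154 0.1115 0.1145
 0.1149 0.1156 0.1141 0.1158 0.1144 0.1133 0.1102 0.114  0.108  0.1148
 0.111  0.1128 0.1057] [[-0.0708  0.1001]
 [-0.0704  0.0975]
 [-0.0697  0.0953]
 [-0.0683  0.094 ]
 [-0.0738  0.0983]
 [-0.0729  0.0964]
 [-0.0719  0.0946]
 [-0.0719  0.0915]
 [-0.0705  0.0902]
 [-0.076   0.0975]
 [-0.0754  0.09
[... 1269 characters left out ...]
945] [0.1161 0.1124 0.1148 0.1144 0.1129 0.1122 0.1096 0.1111 0.1135 0.1165
 0.111  0.1085 0.1125 0.1089 0.1139 0.113  0.1127 0.1092 0.1063 0.1134
 0.1083] [[-0.0709  0.0909]
 [-0.0739  0.0893]
 [-0.076   0.0912]
 [-0.0681  0.0922]
 [-0.0707  0.0919]
 [-0.0733  0.092 ]
 [-0.0762  0.091 ]
 [-0.0783  0.0924]
 [-0.0675  0.0945]
 [-0.0694  0.0968]
 [-0.0728  0.0941]
 [-0.0757  0.0932]
 [-0.0774  0.0961]
 [-0.0676  0.0946]
 [-0.0692  0.0981]
 [-0.0718  0.0981]
 [-0.0742  0.0985]
 [-0.0773  0.097 ]
 [-0.0698  0.0965]
 [-0.071   0.1012]
 [-0.0743  0.0987]]
pivot [0.6035 0.1374 0.087 ] [[233.1158 166.2946]] [[279.7378 267.1786]]
post [0.5604 0.1505 0.113 ] [[225.2298 181.4242]] [[297.4473 258.3879]]
```

Bowl: centre (0.524, 0.365), bar direction 113°, bar top at 0.1005, so it agrees with the given sizes. Its bottle is at (0.685, 0.371), about 24 mm clear of the gripper body. The post sits at scale (-74, 94), so the catch is already turned about 0.1 rad, which doesn't matter. Next, a move helper.

```bash
cat >>h.py <<'E'
from scipy.spatial.transform import Rotation as Ro
o=np.array([.603,.033]);yw=-.296;R2=np.array([[np.cos(yw),-np.sin(yw)],[np.sin(yw),np.cos(yw)]])
def sc(p): return (np.asarray(p)[...,:2]-o)@R2
def w(p): return np.array(p)@R2.T+o
def toolR(ang): # x down, y at world angle ang
    y=np.array([np.cos(ang),np.sin(ang),0]);x=np.array([0,0,-1.]);return np.c_[x,y,np.cross(x,y)]
def cur():
    s=get_state();return np.array(s["ee_pos"]),Ro.from_euler("xyz",s["ee_rot"]).as_matrix(),s
def plan(pos,ang,label=""):
    p,R,s=cur();best=None
    for a in(ang,ang+np.pi):
        rv=Ro.from_matrix(R.T@toolR(a)).as_rotvec();print(label,"shift",np.round(R.T@(np.array(pos)-p),4),"rot",np.round(rv,4))
def st():
    p,R,s=cur();print("t",round(float(s["clock"]),2),"pos",np.round(p,4),"sc",np.round(sc(p),4),"F",np.round(s["wrist_force"],1),"w",round(float(s["width"]),3),"yang",round(float(np.arctan2(R[1,1],R[0,1])),4),"x",np.round(R[:,0],3),"q",np.round(s["qpos"],2))
E
python3 - <<'E'
from h import *
st();p,R,s=cur();print(np.round(R,3))
plan(np.r_[w((-.145,-.002)),.20],yw+np.pi/2,"above")
plan(np.r_[w((-.145,-.002)),.117],yw+np.pi/2,"down")
E
```

```text
t 0.1 pos [0.2407 0.6302 0.2427] sc [-0.5207  0.4655] F [-0.4 -0.2 -0.1] w 1.005 yang -1.9357 x [-0.    -0.001 -1.   ] q [ 1.49  0.36  0.01 -0.   -1.22 -0.29]
[[-0.    -0.357 -0.934]
 [-0.001 -0.934  0.357]
 [-1.     0.001 -0.   ]]
above shift [ 0.0434  0.4405 -0.407 ] rot [ 3.0727e+00 -2.3000e-03  1.0000e-04]
above shift [ 0.0434  0.4405 -0.407 ] rot [-0.0689 -0.0001 -0.0015]
down shift [ 0.1264  0.4404 -0.407 ] rot [ 3.0727e+00 -2.3000e-03  1.0000e-04]
down shift [ 0.1264  0.4404 -0.407 ] rot [-0.0689 -0.0001 -0.0015]
```

Request:
apply_moves(
  steps=[
    [0.043, 0.44, -0.407, -0.069, 0, 0],
    [0.043, 0.44, -0.407, -0.069, 0, 0],
    [0.043, 0.44, -0.407, -0.069, 0, 0],
    [0.043, 0.44, -0.407, -0.069, 0, 0],
    [0.043, 0.44, -0.407, -0.069, 0, 0],
    [0.043, 0.44, -0.407, -0.069, 0, 0],
    [0.043, 0.44, -0.407, -0.069, 0, 0],
    [0.043, 0.44, -0.407, -0.069, 0, 0],
    [0.043, 0.44, -0.407, -0.069, 0, 0],
    [0.043, 0.44, -0.407, -0.069, 0, 0],
    [0.043, 0.44, -0.407, -0.069, 0, 0],
    [0.043, 0.44, -0.407, -0.069, 0, 0],
    [0.043, 0.44, -0.407, -0.069, 0, 0],
    [0.043, 0.44, -0.407, -0.069, 0, 0],
  ],
  fingers=0.77,
  squeeze=20,
)

```text
clock: 1.85
ee_pos: [0.4639, 0.0752, 0.2007]
ee_rot: [-2.072, 1.571, 0.775]
wrist_force: [1.6, 0.4, -0.4]
width: 0.23
```

```bash
python3 - <<'E'
from h import *
st();plan(np.r_[w((-.145,-.002)),.117],yw+np.pi/2,"down")
E
```

```text
t 1.85 pos [0.4639 0.0752 0.2007] sc [-0.1454 -0.0002] F [ 1.6  0.4 -0.4] w 0.23 yang -1.865 x [ 0.  0. -1.] q [ 0.58  0.05 -0.49 -0.   -1.03  0.7 ]
down shift [ 0.0837  0.0018 -0.0003] rot [-3.1398e+00 -3.0000e-04 -2.0000e-04]
down shift [ 0.0837  0.0018 -0.0003] rot [ 0.0018 -0.0001  0.0002]
```

Request:
apply_moves(
  steps=[
    [0.042, 0, 0, 0, 0, 0],
    [0.084, 0, 0, 0, 0, 0],
    [0.084, 0, 0, 0, 0, 0],
    [0.084, 0, -0.01, 0, 0, 0],
    [0.084, 0, -0.02, 0, 0, 0],
    [0.084, 0, -0.025, 0, 0, 0],
    [0.084, 0, -0.025, 0, 0, 0],
  ],
)

```text
clock: 2.72
ee_pos: [0.4888, 0.0669, 0.1171]
ee_rot: [-2.457, 1.57, 0.388]
wrist_force: [-0.4, 0.2, -0.5]
width: 0.226
```

```bash
python3 - <<'E'
from h import *
st();c=grab("scene","1");zoom(c,(205,170,365,305),"s1.png",5)
E
```

```text
t 2.73 pos [0.4888 0.0669 0.1171] sc [-0.1192 -0.0009] F [-0.4  0.2 -0.5] w 0.226 yang -1.8673 x [ 0.001  0.    -1.   ] q [ 0.54  0.19 -0.55  0.   -0.83  0.74]
```

View pics/s1.png

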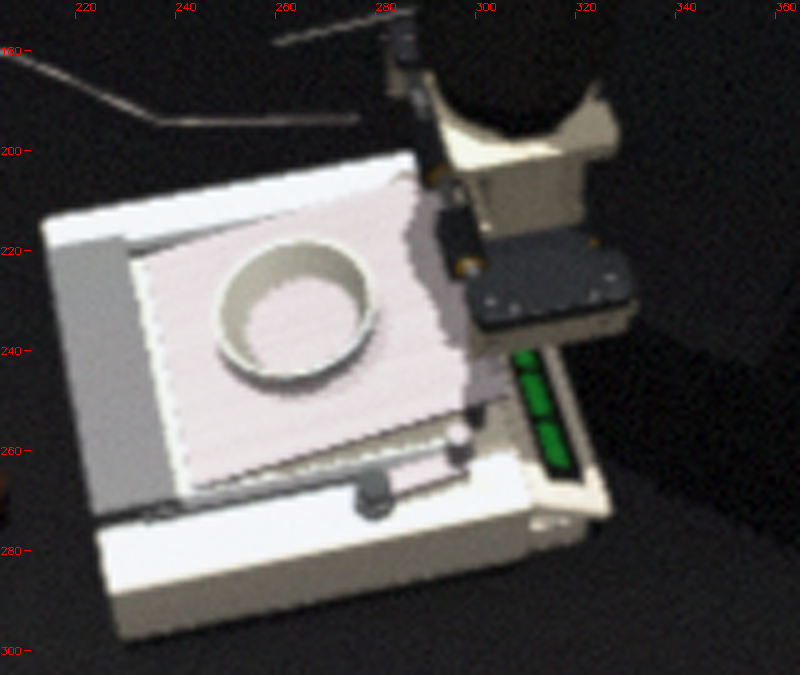

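Contact made: the plate slid back, with its rear edge now near column 232–240 in the scene view, and the finger clears the console. I'll keep pushing.

Request:
apply_moves(
  steps=[
    [0, 0, -0.004, 0, 0, 0],
    [0, 0, -0.008, 0, 0, 0],
    [0, 0, -0.012, 0, 0, 0],
    [0, 0, -0.016, 0, 0, 0],
    [0, 0, -0.02, 0, 0, 0],
    [0, 0, -0.02, 0, 0, 0],
  ],
)

```text
clock: 3.52
ee_pos: [0.5077, 0.0612, 0.1166]
ee_rot: [-2.906, 1.57, -0.06]
wrist_force: [0.3, -0.6, 0.4]
width: 0.232
```

```bash
python3 - <<'E'
from h import *
st();c=grab("scene","2");zoom(c,(205,170,365,305),"s2.png",5)
E
```

```text
t 3.52 pos [0.5077 0.0612 0.1166] sc [-0.0994 -0.0009] F [ 0.3 -0.6  0.4] w 0.232 yang -1.8667 x [ 0.001 -0.    -1.   ] q [ 0.5   0.21 -0.51  0.   -0.84  0.77]
```

View pics/s2.png

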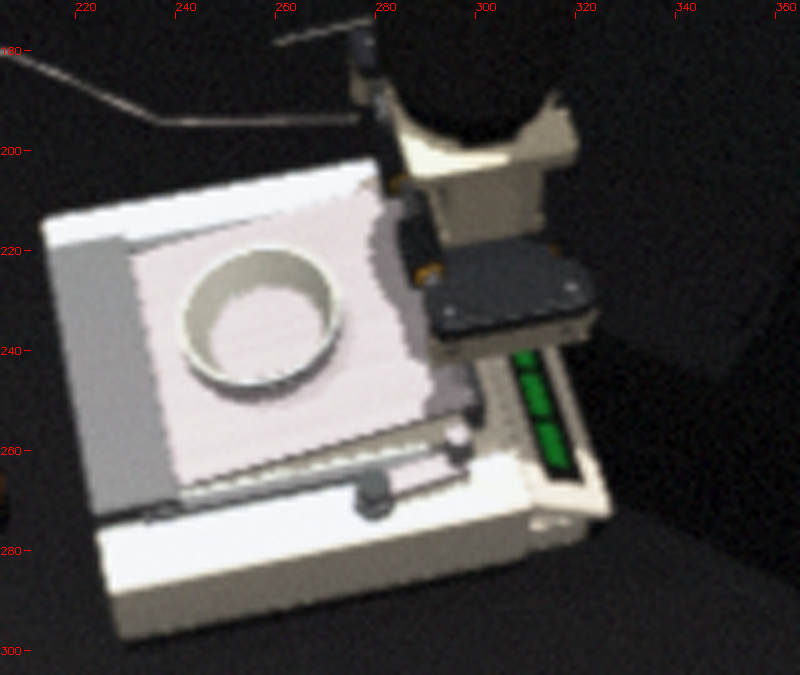

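The rear edge is now under the lip and the yaw is squared up. A few more millimetres.

Request:
apply_moves(
  steps=[
    [0, 0, -0.002, 0, 0, 0],
    [0, 0, -0.004, 0, 0, 0],
    [0, 0, -0.006, 0, 0, 0],
    [0, 0, -0.006, 0, 0, 0],
  ],
)

```text
clock: 4.08
ee_pos: [0.513, 0.0594, 0.1166]
ee_rot: [2.52, 1.571, -0.918]
wrist_force: [-0.2, 1.0, 1.1]
width: 0.229
```

```bash
python3 - <<'E'
from h import *
st();c=grab("scene","3");zoom(c,(205,170,365,305),"s3.png",5)
P=cloud(c)[190:300,205:330].reshape(-1,3);S=sc(P)
for x in(-.02,-.04,-.05,-.06,-.07):
    k=(abs(S[:,0]-x)<.005)&(S[:,1]>.045)&(S[:,1]<.07)&(P[:,2]<.13)
    print(x,k.sum(),np.median(P[k,2]))
E
```

```text
t 4.08 pos [0.513  0.0594 0.1166] sc [-0.0938 -0.001 ] F [-0.2  1.   1.1] w 0.229 yang -1.8666 x [ 0. -0. -1.] q [ 0.5   0.22 -0.5   0.   -0.84  0.78]
-0.02 40 0.08665121343263915
-0.04 40 0.08690920531862423
-0.05 38 0.08866781264234574
-0.06 43 0.08974476662597297
-0.07 43 0.08935751453654783
```

View pics/s3.png

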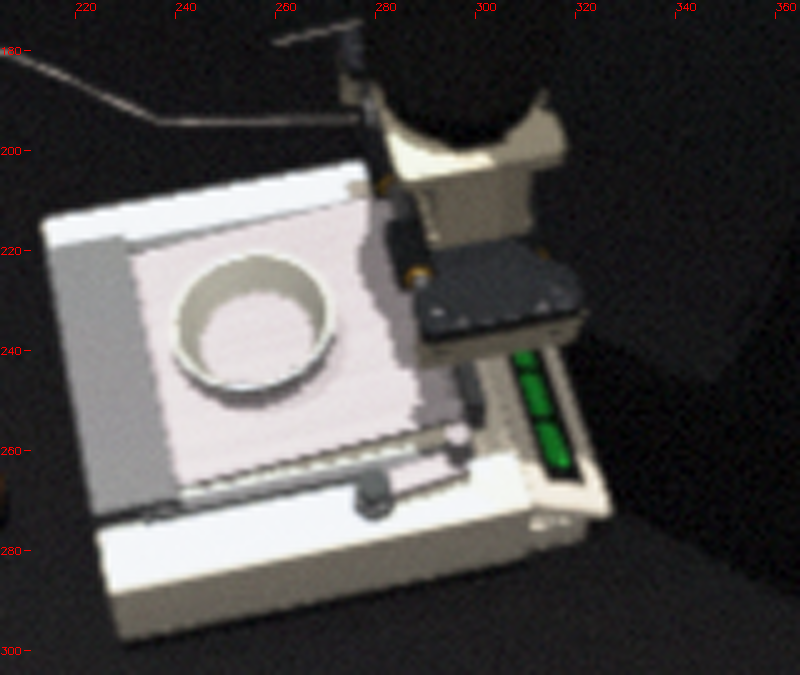

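The front has dropped onto the cushion; the plate top reads 0.090 at the front, as expected. Now lift, move over the flange and press down.

Request:
apply_moves(
  steps=[
    [-0.02, 0, 0.002, 0, 0, 0],
    [-0.035, 0, -0.01, 0, 0, 0],
    [-0.035, 0, -0.036, 0, 0, 0],
    [-0.035, 0, -0.036, 0, 0, 0],
    [0.0, 0, -0.036, 0, 0, 0],
    [0.006, 0, -0.036, 0, 0, 0],
    [0.01, 0, -0.036, 0, 0, 0],
    [0.014, 0, -0.036, 0, 0, 0],
    [0.018, 0, -0.036, 0, 0, 0],
    [0.022, 0, -0.036, 0, 0, 0],
    [0.022, 0, -0.036, 0, 0, 0],
  ],
)

```text
clock: 5.5
ee_pos: [0.5475, 0.0491, 0.0944]
ee_rot: [-2.396, 1.57, 0.45]
wrist_force: [-0.7, 0.2, -0.1]
width: 0.228
```

```bash
python3 - <<'E'
from h import *
st()
E
```

```text
t 5.5 pos [0.5475 0.0491 0.0944] sc [-0.0578 -0.0008] F [-0.7  0.2 -0.1] w 0.228 yang -1.8665 x [ 0.  0. -1.] q [ 0.45  0.3  -0.46 -0.   -0.81  0.83]
```

Request:
apply_moves(
  steps=[
    [0.001, 0, 0, 0, 0, 0],
    [0.002, 0, 0, 0, 0, 0],
    [0.003, 0, 0, 0, 0, 0],
    [0.003, 0, 0, 0, 0, 0],
  ],
)

```text
clock: 6.0
ee_pos: [0.5477, 0.0491, 0.0932]
ee_rot: [-2.727, 1.569, 0.119]
wrist_force: [-6.2, 0.7, 16.5]
width: 0.229
```

```bash
python3 - <<'E'
from h import *
st()
E
```

```text
t 6.0 pos [0.5477 0.0491 0.0932] sc [-0.0576 -0.0007] F [-6.2  0.7 16.5] w 0.229 yang -1.8659 x [ 0.001  0.    -1.   ] q [ 0.45  0.3  -0.46  0.   -0.81  0.83]
```

16.5 N at TCP 0.0932, exactly the flat-on-floor height. I'll press 1 mm more, then lift and check.

Request:
apply_moves(
  steps=[
    [0.001, 0, 0, 0, 0, 0],
    [0.001, 0, 0, 0, 0, 0],
    [-0.03, 0, 0, 0, 0, 0],
    [-0.08, 0, 0.02, 0, 0, 0],
    [-0.11, 0, 0.06, 0, 0, 0],
    [-0.11, 0, 0.1, 0, 0, 0],
    [-0.11, 0, 0.1, 0, 0, 0],
  ],
  fingers=1.0,
)

```text
clock: 6.88
ee_pos: [0.45, 0.0785, 0.2023]
ee_rot: [-2.015, 1.569, 0.832]
wrist_force: [0.0, 0.1, -0.2]
width: 0.003
```

```bash
python3 - <<'E'
from h import *
st();c=grab("scene","4");zoom(c,(205,170,365,305),"s4.png",5)
for nm in("scene","top"):
    c=grab(nm,"4");P=cloud(c)[100:310,200:345].reshape(-1,3);S=sc(P)
    for x in(-.06,-.04,-.02,.0,.03,.05):
        r=[]
        for y in(-.055,.055):
            k=(abs(S[:,0]-x)<.006)&(abs(S[:,1]-y)<.01)&(P[:,2]<.13);r.append((k.sum(),round(float(np.median(P[k,2])),4)))
        print(nm,x,r)
    k=(S[:,1]>.075)&(S[:,1]<.115)&(S[:,0]>-.1)&(S[:,0]<-.05)&(P[:,2]>.105)&(P[:,2]<.12);print("post",np.median(S[k],0),k.sum())
    k=(np.hypot(S[:,0]-.01,S[:,1])<.055)&(P[:,2]>.094)&(P[:,2]<.104);print("collar rim",S[k].mean(0),S[k].min(0),S[k].max(0))
E
```

```text
t 6.88 pos [0.45   0.0785 0.2023] sc [-0.1597 -0.0012] F [ 0.   0.1 -0.2] w 0.003 yang -1.8651 x [ 0.001  0.002 -1.   ] q [ 0.61  0.03 -0.51 -0.   -1.03  0.67]
scene -0.06 [(np.int64(26), 0.0761), (np.int64(26), 0.0759)]
scene -0.04 [(np.int64(27), 0.0766), (np.int64(30), 0.0758)]
scene -0.02 [(np.int64(19), 0.0757), (np.int64(29), 0.0751)]
scene 0.0 [(np.int64(7), 0.0765), (np.int64(30), 0.0755)]
scene 0.03 [(np.int64(11), 0.076), (np.int64(30), 0.0765)]
scene 0.05 [(np.int64(25), 0.0756), (np.int64(33), 0.0764)]
post [-0.07231248  0.09452287] 22
collar rim [ 0.00827673 -0.00813574] [-0.03072216 -0.04696867] [0.05267676 0.0397524 ]
top -0.06 [(np.int64(41), 0.0759), (np.int64(0), nan)]
top -0.04 [(np.int64(45), 0.0757), (np.int64(0), nan)]
top -0.02 [(np.int64(40), 0.0767), (np.int64(0), nan)]
top 0.0 [(np.int64(39), 0.0755), (np.int64(0), nan)]
top 0.03 [(np.int64(40), 0.0767), (np.int64(38), 0.0758)]
top 0.05 [(np.int64(43), 0.0767), (np.int64(42), 0.0765)]
post [nan nan] 0
collar rim [ 0.01409193 -0.00072598] [-0.03324407 -0.04454694] [0.05374213 0.04105256]
  return _methods._mean(a, axis=axis, dtype=dtype,
  ret = ret.dtype.type(ret / rcount)
  ret = um.true_divide(
```

View pics/s4.png

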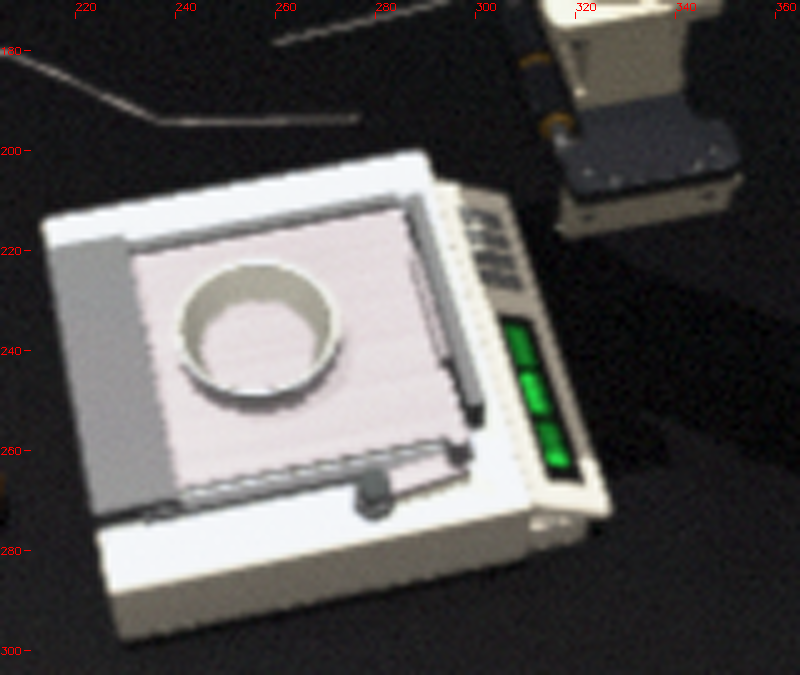

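The plate is flat: 0.076 ± 0.001 everywhere in both views. Next, the catch: a 45° straight push on the post with the closed fingers' wide face.

```bash
python3 - <<'E'
from h import *
plan(np.r_[w((-.0925,.107)),.20],yw+np.pi/4,"above")
plan(np.r_[w((-.0925,.107)),.109],yw+np.pi/4,"down")
E
```

```text
above shift [ 0.0018 -0.1077 -0.0651] rot [-2.3556e+00 -8.0000e-04 -5.0000e-04]
above shift [ 0.0018 -0.1077 -0.0651] rot [ 7.86e-01 -4.00e-04  6.00e-04]
down shift [ 0.0928 -0.1076 -0.065 ] rot [-2.3556e+00 -8.0000e-04 -5.0000e-04]
down shift [ 0.0928 -0.1076 -0.065 ] rot [ 7.86e-01 -4.00e-04  6.00e-04]
```

Request:
apply_moves(
  steps=[
    [0, -0.06, -0.035, 0.18, 0, 0],
    [0.002, -0.108, -0.065, 0.36, 0, 0],
    [0.002, -0.108, -0.065, 0.54, 0, 0],
    [0.002, -0.108, -0.065, 0.72, 0, 0],
    [0.002, -0.108, -0.065, 0.786, 0, 0],
    [0.05, -0.108, -0.065, 0.786, 0, 0],
    [0.08, -0.108, -0.065, 0.786, 0, 0],
    [0.093, -0.108, -0.065, 0.786, 0, 0],
    [0.093, -0.108, -0.065, 0.786, 0, 0],
  ],
)

```text
clock: 8.15
ee_pos: [0.5455, 0.162, 0.1076]
ee_rot: [1.819, 1.569, -2.405]
wrist_force: [1.1, -0.4, 0.6]
width: 0.005
```

```bash
python3 - <<'E'
from h import *
st();plan(np.r_[w((-.0445,.0625)),.109],yw+np.pi/4,"end")
c=grab("scene","5");zoom(c,(205,170,365,305),"s5.png",5)
E
```

```text
t 8.15 pos [0.5455 0.162  0.1076] sc [-0.0926  0.1067] F [ 1.1 -0.4  0.6] w 0.005 yang -2.653 x [-0.002 -0.001 -1.   ] q [ 0.63  0.31 -0.4   0.   -0.86 -0.14]
end shift [-0.0013 -0.0028 -0.0652] rot [ 3.1408e+00 -3.3000e-03  8.0000e-04]
end shift [-0.0013 -0.0028 -0.0652] rot [-0.0008 -0.0005 -0.0021]
```

View pics/s5.png

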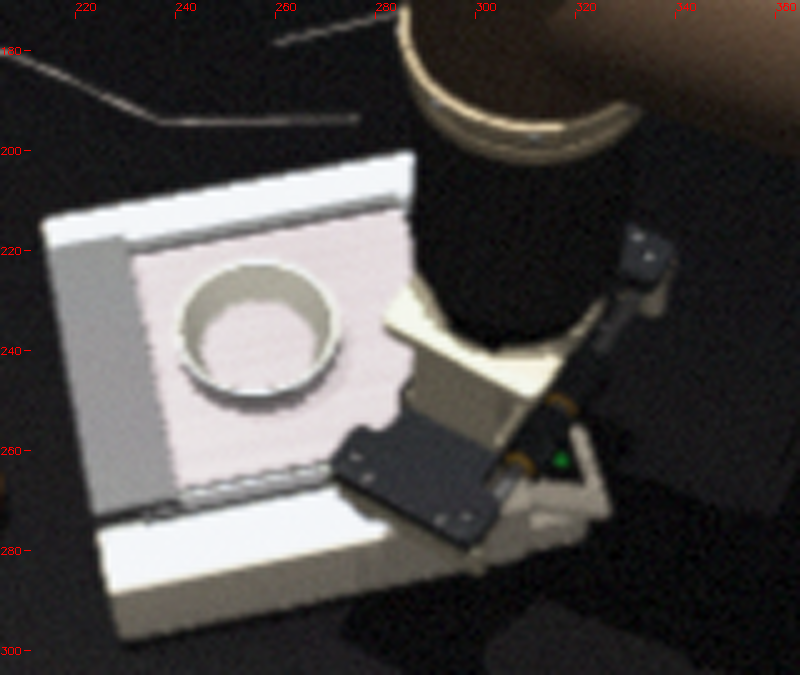

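The gripper hides the post, so I'll push in stages and watch the force.

Request:
apply_moves(
  steps=[
    [0, 0, -0.008, 0, 0, 0],
    [0, 0, -0.016, 0, 0, 0],
    [0, 0, -0.024, 0, 0, 0],
    [0, 0, -0.032, 0, 0, 0],
    [0, 0, -0.04, 0, 0, 0],
    [0, 0, -0.048, 0, 0, 0],
    [0, 0, -0.056, 0, 0, 0],
    [0, 0, -0.06, 0, 0, 0],
    [0, 0, -0.06, 0, 0, 0],
  ],
)

```text
clock: 9.32
ee_pos: [0.5748, 0.1098, 0.109]
ee_rot: [-1.695, 1.568, 0.364]
wrist_force: [3.2, 3.3, -0.5]
width: 0.002
```

```bash
python3 - <<'E'
from h import *
st()
E
```

```text
t 9.32 pos [0.5748 0.1098 0.109 ] sc [-0.0494  0.0652] F [ 3.2  3.3 -0.5] w 0.002 yang -2.6525 x [ 0.002  0.001 -1.   ] q [ 0.52  0.33 -0.36  0.   -0.87 -0.03]
```

Request:
apply_moves(
  steps=[
    [0, 0, -0.002, 0, 0, 0],
    [0, 0, -0.004, 0, 0, 0],
    [0, 0, -0.006, 0, 0, 0],
    [0, 0, -0.006, 0, 0, 0],
  ],
)

```text
clock: 9.82
ee_pos: [0.5787, 0.1071, 0.1092]
ee_rot: [-1.394, 1.564, 0.667]
wrist_force: [5.3, 11.9, -4.0]
width: 0.006
```

```bash
python3 - <<'E'
from h import *
st()
E
```

```text
t 9.82 pos [0.5787 0.1071 0.1092] sc [-0.0448  0.0638] F [ 5.3 11.9 -4. ] w 0.006 yang -2.6513 x [ 0.005  0.004 -1.   ] q [ 0.51  0.34 -0.36 -0.   -0.87 -0.02]
```

Force rises where the end stop should be. I'll back off and look.

Request:
apply_moves(
  steps=[
    [0, 0, 0.02, 0, 0, 0],
    [-0.04, 0, 0.04, 0, 0, 0],
    [-0.1, 0, 0.09, 0, 0, 0],
    [-0.1, 0, 0.14, 0, 0, 0],
    [-0.1, 0, 0.18, 0, 0, 0],
    [-0.1, 0, 0.18, 0, 0, 0],
  ],
)

```text
clock: 10.58
ee_pos: [0.4898, 0.2647, 0.2087]
ee_rot: [2.011, 1.57, -2.209]
wrist_force: [-0.7, -0.7, -0.4]
width: 0.005
```

```bash
python3 - <<'E'
from h import *
st()
for nm,b in(("scene",(205,190,335,305)),("top",(205,105,345,250))):
    c=grab(nm,"6");zoom(c,b,nm[0]+"6.png",4)
    P=cloud(c)[100:310,200:345].reshape(-1,3);S=sc(P)
    k=(S[:,1]>.04)&(S[:,1]<.08)&(S[:,0]>-.06)&(S[:,0]<-.01)&(P[:,2]>.107)&(P[:,2]<.12);print("post",np.median(S[k],0),k.sum())
    k=(S[:,1]>.0)&(S[:,1]<.11)&(S[:,0]>-.05)&(S[:,0]<-.0)&(P[:,2]>.083)&(P[:,2]<.09);print("arm",np.median(S[k],0),k.sum())
E
```

```text
t 10.57 pos [0.4898 0.2647 0.2087] sc [-0.1758  0.1886] F [-0.7 -0.7 -0.4] w 0.005 yang -2.6492 x [-0.001 -0.001 -1.   ] q [ 0.85  0.19 -0.3   0.   -1.08 -0.35]
post [-0.02968709  0.05512548] 22
arm [-0.02775984  0.07869349] 89
post [-0.03283161  0.05490551] 23
arm [-0.03005632  0.07532162] 125
```

View pics/t6.png

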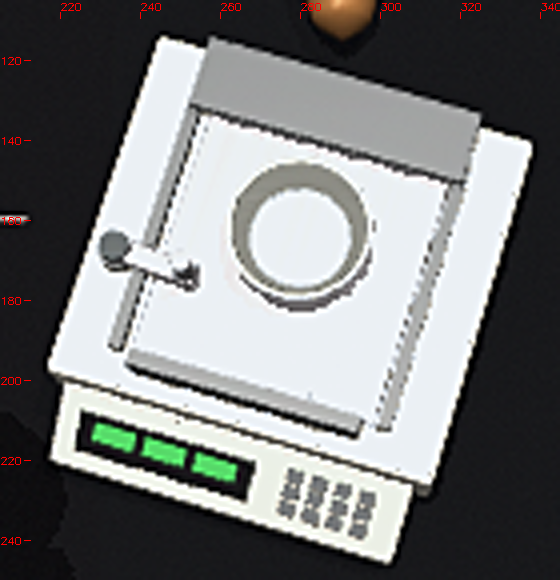

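View pics/s6.png

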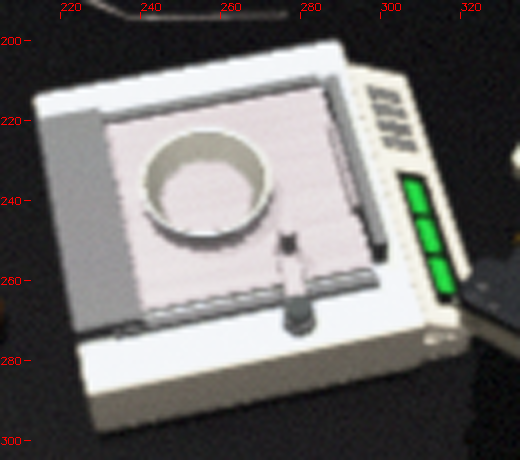

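The arm lies over the plate with the post at about (-31, 55), roughly at the stop. The last force was mostly radial, though, so I'll give it a direct +x nudge to be sure it's home.

```bash
python3 - <<'E'
from h import *
plan(np.r_[w((-.062,.055)),.20],yw+np.pi/2,"above")
plan(np.r_[w((-.062,.055)),.110],yw+np.pi/2,"down")
E
```

```text
above shift [ 0.0084  0.0142 -0.1729] rot [ 2.3571e+00 -2.1000e-03  1.0000e-04]
above shift [ 0.0084  0.0142 -0.1729] rot [-7.845e-01 -1.000e-04 -1.700e-03]
down shift [ 0.0984  0.0141 -0.1728] rot [ 2.3571e+00 -2.1000e-03  1.0000e-04]
down shift [ 0.0984  0.0141 -0.1728] rot [-7.845e-01 -1.000e-04 -1.700e-03]
```

Request:
apply_moves(
  steps=[
    [0.008, 0.005, -0.05, -0.18, 0, 0],
    [0.008, 0.01, -0.1, -0.36, 0, 0],
    [0.008, 0.014, -0.15, -0.54, 0, 0],
    [0.008, 0.014, -0.173, -0.72, 0, 0],
    [0.008, 0.014, -0.173, -0.785, 0, 0],
    [0.008, 0.014, -0.173, -0.785, 0, 0],
    [0.05, 0.014, -0.173, -0.785, 0, 0],
    [0.085, 0.014, -0.173, -0.785, 0, 0],
    [0.098, 0.014, -0.173, -0.785, 0, 0],
    [0.098, 0.014, -0.173, -0.785, 0, 0],
  ],
)

```text
clock: 11.92
ee_pos: [0.5604, 0.1035, 0.1102]
ee_rot: [0.97, 1.569, -2.469]
wrist_force: [-0.6, 0.4, 0.8]
width: 0.005
```

Request:
apply_moves(
  steps=[
    [0, 0, -0.005, 0, 0, 0],
    [0, 0, -0.01, 0, 0, 0],
    [0, 0, -0.013, 0, 0, 0],
    [0, 0, -0.015, 0, 0, 0],
    [0, 0, -0.016, 0, 0, 0],
    [0, 0, -0.016, 0, 0, 0],
  ],
)

```text
clock: 12.68
ee_pos: [0.5758, 0.099, 0.1105]
ee_rot: [0.866, 1.57, -2.572]
wrist_force: [-1.5, -0.6, 1.1]
width: 0.006
```

```bash
python3 - <<'E'
from h import *
st();print(R2.T@get_state()["wrist_force"][:2])
E
```

```text
t 12.68 pos [0.5758 0.099  0.1105] sc [-0.0453  0.0552] F [-1.5 -0.6  1.1] w 0.006 yang -1.8676 x [-0. -0. -1.] q [ 0.5   0.33 -0.36  0.   -0.88  0.77]
[-1.30638883 -0.99715476]
```

Barely in contact at x = -45.3 (post at about -30). I'll creep further.

Request:
apply_moves(
  steps=[
    [0, 0, -0.001, 0, 0, 0],
    [0, 0, -0.002, 0, 0, 0],
    [0, 0, -0.003, 0, 0, 0],
    [0, 0, -0.003, 0, 0, 0],
  ],
)

```text
clock: 13.18
ee_pos: [0.5765, 0.0986, 0.1103]
ee_rot: [0.274, 1.567, 3.119]
wrist_force: [-11.0, 4.1, 8.4]
width: 0.005
```

```bash
python3 - <<'E'
from h import *
st();print(R2.T@get_state()["wrist_force"][:2])
E
```

```text
t 13.18 pos [0.5765 0.0986 0.1103] sc [-0.0444  0.055 ] F [-11.    4.1   8.4] w 0.005 yang -1.8679 x [-0.004  0.    -1.   ] q [ 0.5   0.33 -0.36 -0.   -0.88  0.77]
[-11.68073929   0.7536919 ]
```

Solid end stop: 11.7 N with no travel. Backing off, then on to the bowl.

Request:
apply_moves(
  steps=[
    [0, 0, 0.015, 0, 0, 0],
    [-0.05, 0, 0.018, 0, 0, 0],
    [-0.1, 0, 0.018, 0, 0, 0],
    [-0.1, 0, 0.018, 0, 0, 0],
  ],
  fingers=0,
)

```text
clock: 13.68
ee_pos: [0.5639, 0.1047, 0.2153]
ee_rot: [-2.473, 1.561, 0.373]
wrist_force: [-0.7, 1.7, -0.9]
width: 0.398
```

```bash
python3 - <<'E'
from h import *
st()
plan((.524,.365,.20),np.radians(23.3),"bowl above")
E
```

```text
t 13.68 pos [0.5639 0.1047 0.2153] sc [-0.0583  0.0572] F [-0.7  1.7 -0.9] w 0.398 yang -1.8666 x [ 0.009  0.003 -1.   ] q [ 0.53  0.21 -0.27  0.   -1.09  0.75]
bowl above shift [ 0.0159 -0.2373  0.1142] rot [-2.2733 -0.0105 -0.0053]
bowl above shift [ 0.0159 -0.2373  0.1142] rot [ 0.8683 -0.0044  0.0086]
```

Request:
apply_moves(
  steps=[
    [0.01, -0.05, 0.024, 0.18, 0, 0],
    [0.01, -0.1, 0.048, 0.36, 0, 0],
    [0.012, -0.15, 0.072, 0.54, 0, 0],
    [0.012, -0.2, 0.096, 0.72, 0, 0],
    [0.012, -0.237, 0.114, 0.868, 0, 0],
    [0.012, -0.237, 0.114, 0.868, 0, 0],
    [0.012, -0.237, 0.114, 0.868, 0, 0],
    [0.012, -0.237, 0.114, 0.868, 0, 0],
  ],
)

```text
clock: 14.68
ee_pos: [0.522, 0.3625, 0.1985]
ee_rot: [2.354, 1.571, -1.952]
wrist_force: [0.4, 0.2, 0.4]
width: 1.001
```

```bash
python3 - <<'E'
from h import *
np.set_printoptions(precision=4,suppress=True)
st()
plan((.524,.365,.093),np.radians(23.3),"bowl")
c=grab("scene","7");zoom(c,(205,190,400,365),"s7.png",4)
for nm in("scene","top"):
    c=grab(nm,"7");P=cloud(c);m=np.zeros(P.shape[:2],bool);m[100:310,200:345]=1
    S=sc(P);Z=P[...,2]
    k=m&(S[...,1]>.04)&(S[...,1]<.08)&(S[...,0]>-.06)&(S[...,0]<-.01)&(Z>.107)&(Z<.12);print("post",np.median(S[k],0),k.sum())
    k=m&(np.hypot(S[...,0]-.01,S[...,1])<.06)&(Z>.093)&(Z<.104);q=S[k]
    for _ in range(4):
        A=np.c_[2*q,np.ones(len(q))];x=np.linalg.lstsq(A,(q**2).sum(1),rcond=None)[0];r=np.sqrt(x[2]+x[:2]@x[:2]);d=np.linalg.norm(q-x[:2],axis=1)-r;q=q[abs(d)<max(.0025,1.5*np.std(d))]
    print("collar",x[:2],r,w(x[:2]),len(q))
    # outer silhouette by pixel ellipse: rim ring points
    (ex,ey),rr=cv2.minEnclosingCircle((S[k]*1000).astype(np.float32));print("enc",ex,ey,rr)
E
```

```text
t 14.68 pos [0.522  0.3625 0.1985] sc [-0.1736  0.2916] F [0.4 0.2 0.4] w 1.001 yang -2.7358 x [-0. -0. -1.] q [ 0.91  0.33 -0.14  0.   -1.1  -0.51]
bowl shift [ 0.1055 -0.0028  0.0015] rot [ 3.1408 -0.0002  0.0002]
bowl shift [ 0.1055 -0.0028  0.0015] rot [-0.0008 -0.0001 -0.0001]
post [-0.0275  0.0545] 18
collar [ 0.0121 -0.0022] 0.04019809330790691 [0.6139 0.0274] 130
enc 10.669744491577148 -3.12923264503479 45.00590515136719
post [-0.0303  0.0547] 22
collar [ 0.01  -0.002] 0.040524802990423416 [0.612  0.0281] 218
enc 17.505434036254883 -5.262666702270508 50.50125503540039
```

View pics/s7.png

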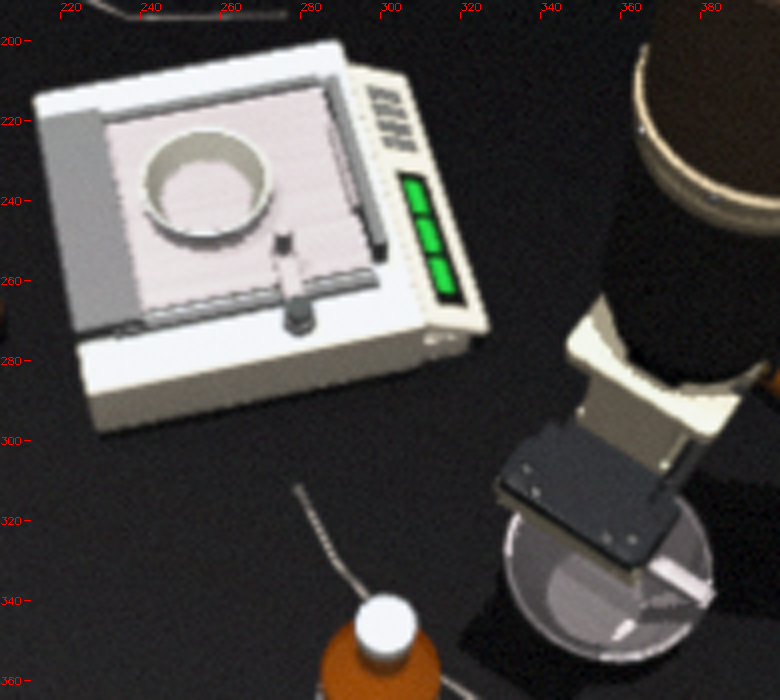

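The post moved 2.5 mm in the nudge, so the catch is now on its stop and the plate is still flat. Collar centre is about (0.613, 0.0277). Now grasping the bowl bar.

Request:
apply_moves(
  steps=[
    [0.05, -0.003, 0.001, 0, 0, 0],
    [0.085, -0.003, 0.001, 0, 0, 0],
    [0.105, -0.003, 0.001, 0, 0, 0],
    [0.105, -0.003, 0.001, 0, 0, 0],
  ],
)

```text
clock: 15.32
ee_pos: [0.5238, 0.3643, 0.092]
ee_rot: [2.019, 1.568, -2.288]
wrist_force: [-0.1, 0.6, 1.1]
width: 0.998
```

Request:
apply_moves(
  steps=[
    [0, 0, 0, 0, 0, 0],
    [0, 0, 0, 0, 0, 0],
    [0, 0, 0, 0, 0, 0],
    [0, 0, 0, 0, 0, 0],
    [0, 0, 0, 0, 0, 0],
    [0, 0, 0, 0, 0, 0],
    [0, 0, 0, 0, 0, 0],
    [0, 0, 0, 0, 0, 0],
  ],
  fingers=1,
  squeeze=30,
)

```text
clock: 16.32
ee_pos: [0.5242, 0.3656, 0.0935]
ee_rot: [1.984, 1.571, -2.322]
wrist_force: [-0.5, -0.4, 0.5]
width: 0.15
```

Request:
apply_moves(
  steps=[
    [-0.01, 0, 0, 0, 0, 0],
    [-0.03, 0, 0, 0, 0, 0],
    [-0.06, 0, 0, 0, 0, 0],
    [-0.09, 0, 0, 0, 0, 0],
    [-0.12, 0, 0, 0, 0, 0],
    [-0.14, 0, 0, 0, 0, 0],
    [-0.14, 0, 0, 0, 0, 0],
  ],
)

```text
clock: 17.2
ee_pos: [0.5247, 0.3661, 0.2356]
ee_rot: [-1.107, 1.567, 0.87]
wrist_force: [-0.1, -1.0, -2.8]
width: 0.136
```

```bash
python3 - <<'E'
from h import *
st()
c=grab("scene","8");zoom(c,(205,150,405,300),"s8.png",4)
plan((.613,.0277,.235),np.arctan2(cur()[1][1,1],cur()[1][0,1]),"over collar")
E
```

```text
t 17.2 pos [0.5247 0.3661 0.2356] sc [-0.172   0.2958] F [-0.1 -1.  -2.8] w 0.136 yang -2.7355 x [ 0.002  0.003 -1.   ] q [ 0.91  0.3  -0.09  0.   -1.18 -0.51]
over collar shift [-0.0015  0.0518 -0.3456] rot [0.     0.0008 0.0007]
over collar shift [-0.0015  0.0518 -0.3456] rot [-3.1416e+00 -1.0000e-03  1.3000e-03]
```

View pics/s8.png

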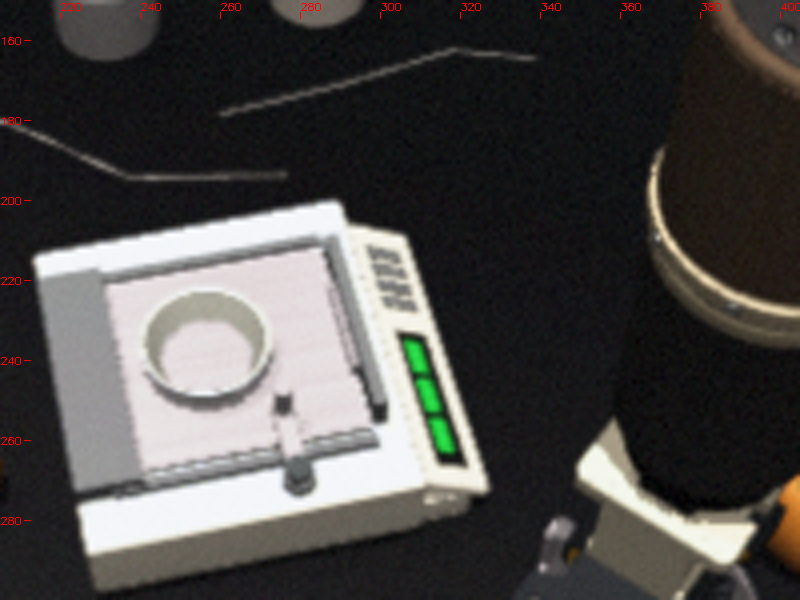

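Holding the bowl (2.8 N). Moving over the collar at a gentle pace, keeping the orientation.

Request:
apply_moves(
  steps=[
    [0, 0.003, -0.02, 0, 0, 0],
    [0, 0.009, -0.06, 0, 0, 0],
    [0, 0.015, -0.1, 0, 0, 0],
    [0, 0.021, -0.14, 0, 0, 0],
    [0, 0.027, -0.18, 0, 0, 0],
    [0, 0.033, -0.22, 0, 0, 0],
    [0, 0.039, -0.26, 0, 0, 0],
    [0, 0.045, -0.3, 0, 0, 0],
    [0, 0.05, -0.33, 0, 0, 0],
    [0, 0.052, -0.345, 0, 0, 0],
    [0, 0.052, -0.345, 0, 0, 0],
    [0, 0.052, -0.345, 0, 0, 0],
  ],
)

```text
clock: 18.75
ee_pos: [0.6124, 0.0284, 0.2331]
ee_rot: [1.211, 1.57, -3.095]
wrist_force: [0.0, -0.6, -2.6]
width: 0.13
```

```bash
python3 - <<'E'
from h import *
st()
c=grab("scene","9");zoom(c,(205,130,395,300),"s9.png",4)
plan((.613,.0277,.235),np.arctan2(cur()[1][1,1],cur()[1][0,1]),"over collar")
P=cloud(c)[130:300,205:395].reshape(-1,3);d=np.linalg.norm(P[:,:2]-[.613,.028],axis=1)
for a in range(0,360,45):
    an=np.degrees(np.arctan2(P[:,1]-.028,P[:,0]-.613))%360
    k=(abs((an-a+180)%360-180)<12)&(d>.053)&(d<.066)&(P[:,2]>.15)&(P[:,2]<.24);print(a,k.sum(),np.median(P[k,2]) if k.any() else 0)
E
```

```text
t 18.75 pos [0.6124 0.0284 0.2331] sc [ 0.0104 -0.0017] F [ 0.  -0.6 -2.6] w 0.13 yang -2.7356 x [-0.001 -0.    -1.   ] q [ 0.36  0.27 -0.15 -0.   -1.16  0.04]
over collar shift [-0.0018 -0.0001 -0.0011] rot [-0.      0.0002 -0.0004]
over collar shift [-0.0018 -0.0001 -0.0011] rot [ 3.1416e+00 -7.0000e-04 -3.0000e-04]
0 15 0.20306598525266883
45 25 0.2023688669671213
90 22 0.20239557051962792
135 16 0.20296463067315107
180 31 0.20278057249894077
225 15 0.20174866768197874
270 0 0
315 0 0
```

View pics/s9.png

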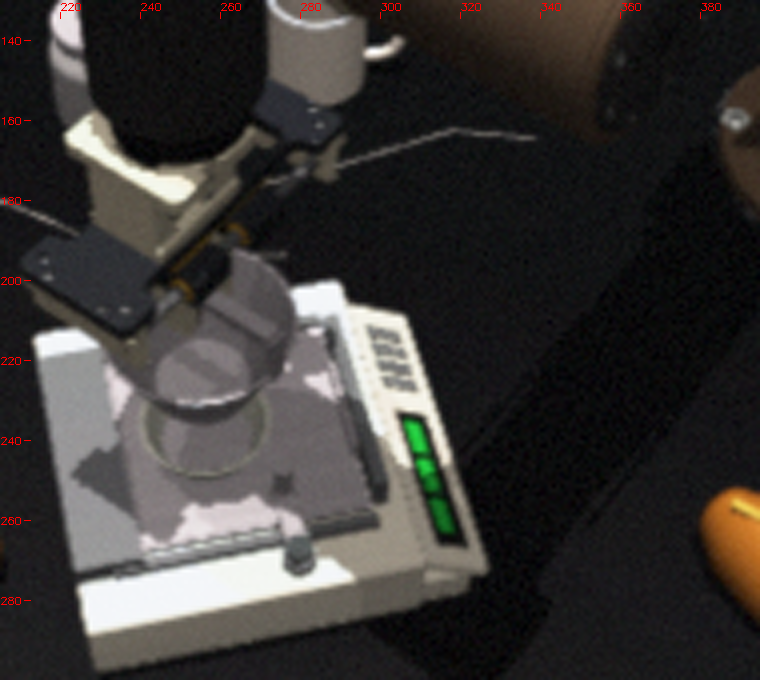

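The bowl hangs level, with the rim at 0.2027 all round and the foot near 0.138. It must go down about 56 mm; I'll do 46 mm first, then creep.

Request:
apply_moves(
  steps=[
    [0.01, 0, -0.001, 0, 0, 0],
    [0.02, 0, -0.001, 0, 0, 0],
    [0.028, 0, -0.001, 0, 0, 0],
    [0.034, 0, -0.001, 0, 0, 0],
    [0.038, 0, -0.001, 0, 0, 0],
    [0.042, 0, -0.001, 0, 0, 0],
    [0.046, 0, -0.001, 0, 0, 0],
    [0.046, 0, -0.001, 0, 0, 0],
  ],
)

```text
clock: 19.8
ee_pos: [0.613, 0.0271, 0.1873]
ee_rot: [1.379, 1.57, -2.927]
wrist_force: [-0.4, 0.5, -2.3]
width: 0.132
```

Request:
apply_moves(
  steps=[
    [0.001, 0, 0, 0, 0, 0],
    [0.002, 0, 0, 0, 0, 0],
    [0.003, 0, 0, 0, 0, 0],
    [0.004, 0, 0, 0, 0, 0],
    [0.005, 0, 0, 0, 0, 0],
    [0.006, 0, 0, 0, 0, 0],
    [0.006, 0, 0, 0, 0, 0],
  ],
)

```text
clock: 20.68
ee_pos: [0.6131, 0.0272, 0.1814]
ee_rot: [1.392, 1.571, -2.914]
wrist_force: [0.3, -0.5, -2.9]
width: 0.135
```

Request:
apply_moves(
  steps=[
    [0.001, 0, 0, 0, 0, 0],
    [0.002, 0, 0, 0, 0, 0],
    [0.003, 0, 0, 0, 0, 0],
    [0.003, 0, 0, 0, 0, 0],
  ],
)

```text
clock: 21.18
ee_pos: [0.6131, 0.0271, 0.1784]
ee_rot: [1.506, 1.571, -2.8]
wrist_force: [0.3, -1.1, -2.6]
width: 0.133
```

Request:
apply_moves(
  steps=[
    [0.001, 0, 0, 0, 0, 0],
    [0.001, 0, 0, 0, 0, 0],
    [0.002, 0, 0, 0, 0, 0],
    [0.002, 0, 0, 0, 0, 0],
  ],
)

```text
clock: 21.68
ee_pos: [0.613, 0.0271, 0.1765]
ee_rot: [1.532, 1.571, -2.775]
wrist_force: [-0.1, 0.1, -2.4]
width: 0.133
```

Request:
apply_moves(
  steps=[
    [0.001, 0, 0, 0, 0, 0],
    [0.001, 0, 0, 0, 0, 0],
    [0.002, 0, 0, 0, 0, 0],
    [0.002, 0, 0, 0, 0, 0],
  ],
)

```text
clock: 22.18
ee_pos: [0.6131, 0.0271, 0.1753]
ee_rot: [-2.484, 1.57, -0.507]
wrist_force: [-2.8, -0.1, 3.9]
width: 0.13
```

```bash
python3 - <<'E'
from h import *
st()
E
```

```text
t 22.18 pos [0.6131 0.0271 0.1753] sc [ 0.0114 -0.0027] F [-2.8 -0.1  3.9] w 0.13 yang -2.7354 x [ 0. -0. -1.] q [ 0.36  0.31 -0.22  0.   -1.04  0.04]
```

Contact (about 6.5 N up, -2.8 N in x). I'll ease 1 mm in -x and settle 1 mm further before letting go.

Request:
apply_moves(
  steps=[
    [0, 0.0005, 0, 0, 0, 0],
    [0, 0.001, 0.0004, 0, 0, 0],
    [0.0005, 0.001, 0.0004, 0, 0, 0],
    [0.001, 0.001, 0.0004, 0, 0, 0],
    [0.001, 0.001, 0.0004, 0, 0, 0],
  ],
)

```text
clock: 22.8
ee_pos: [0.6129, 0.0271, 0.1752]
ee_rot: [-1.996, 1.568, -0.019]
wrist_force: [-5.1, 0.8, 10.5]
width: 0.135
```

```bash
python3 - <<'E'
from h import *
st();c=grab("scene","10");zoom(c,(205,130,395,300),"s10.png",4)
P=cloud(c)[130:300,205:395].reshape(-1,3)
def circ(q):
    A=np.c_[2*q,np.ones(len(q))];x=np.linalg.lstsq(A,(q**2).sum(1),rcond=None)[0];return x[:2],np.sqrt(x[2]+x[:2]@x[:2])
d=np.linalg.norm(P[:,:2]-[.613,.028],axis=1)
an=np.degrees(np.arctan2(P[:,1]-.028,P[:,0]-.613))%360
for a in range(0,360,45):
    k=(abs((an-a+180)%360-180)<12)&(d>.056)&(d<.064)&(P[:,2]>.125)&(P[:,2]<.17);print(a,k.sum(),np.median(P[k,2]) if k.any() else 0)
E
```

```text
t 22.8 pos [0.6129 0.0271 0.1752] sc [ 0.0112 -0.0027] F [-5.1  0.8 10.5] w 0.135 yang -2.7351 x [ 0.002 -0.    -1.   ] q [ 0.36  0.31 -0.23  0.   -1.03  0.04]
0 10 0.14623271109923458
45 16 0.14674258993493527
90 13 0.14626875645402004
135 10 0.147190260000787
180 16 0.14622522653584963
225 7 0.14130570709179768
270 0 0
315 0 0
```

View pics/s10.png

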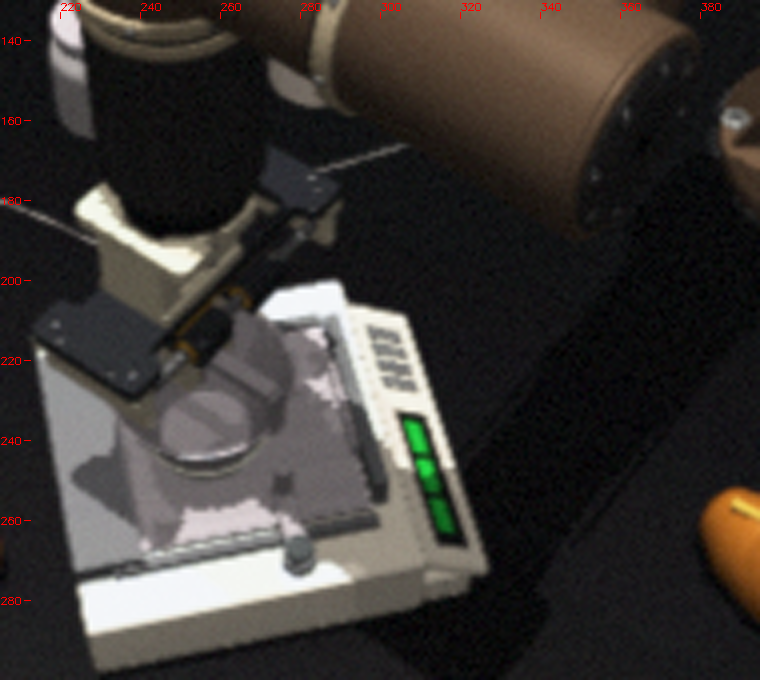

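Rim at 0.1465 all round, so foot at about 0.0815: nested. I'll unload and release.

Request:
apply_moves(
  steps=[
    [-0.001, 0, 0, 0, 0, 0],
    [-0.0015, 0, 0, 0, 0, 0],
    [-0.0015, 0, 0, 0, 0, 0],
  ],
  squeeze=5,
)

```text
clock: 23.22
ee_pos: [0.6126, 0.0272, 0.1751]
ee_rot: [-1.949, 1.57, 0.028]
wrist_force: [0.3, -0.4, 2.9]
width: 0.137
```

Request:
apply_moves(
  steps=[
    [0, 0, 0, 0, 0, 0],
    [0, 0, 0, 0, 0, 0],
    [0, 0, 0, 0, 0, 0],
    [0, 0, 0, 0, 0, 0],
    [-0.02, 0, 0, 0, 0, 0],
    [-0.05, 0, 0, 0, 0, 0],
    [-0.09, 0, 0, 0, 0, 0],
    [-0.12, 0, 0, 0, 0, 0],
    [-0.12, 0, 0, 0, 0, 0],
  ],
  fingers=0.4,
)

```text
clock: 24.35
ee_pos: [0.6132, 0.0273, 0.2981]
ee_rot: [-1.75, 1.566, 0.227]
wrist_force: [0.3, 0.2, -0.3]
width: 0.601
```

Request:
apply_moves(
  steps=[
    [0, 0.05, 0.04, 0, 0, 0],
    [0, 0.1, 0.08, 0, 0, 0],
    [0, 0.13, 0.12, 0, 0, 0],
    [0, 0.13, 0.16, 0, 0, 0],
    [0, 0.13, 0.2, 0, 0, 0],
    [0, 0.13, 0.2, 0, 0, 0],
    [0, 0.13, 0.2, 0, 0, 0],
  ],
)

```text
clock: 25.22
ee_pos: [0.4134, 0.1594, 0.2946]
ee_rot: [1.89, 1.57, -2.415]
wrist_force: [0.6, -0.5, 0.0]
width: 0.602
```

```bash
python3 - <<'E'
from h import *
st()
for nm,b in(("scene",(205,170,335,305)),("top",(205,105,345,250))):
    c=grab(nm,"11");zoom(c,b,nm[0]+"11.png",4)
    cv2.imwrite(f"pics/{nm}11full.png",c["color"][:,:,::-1])
    m=np.s_[100:305,200:345];P=cloud(c)[m].reshape(-1,3);S=sc(P)
    d=np.linalg.norm(P[:,:2]-[.613,.028],axis=1);an=np.degrees(np.arctan2(P[:,1]-.028,P[:,0]-.613))%360
    r=[]
    for a in range(0,360,45):
        k=(abs((an-a+180)%360-180)<14)&(d>.057)&(d<.0635)&(P[:,2]>.13)&(P[:,2]<.165);r.append(round(float(np.median(P[k,2])),4) if k.any() else 0)
    print(nm,"rim z",r)
    k=(d<.063)&(P[:,2]>.17)&(P[:,2]<.19);print("bar",P[k].mean(0),np.median(P[k,2]),k.sum())
    k=(S[:,1]>.04)&(S[:,1]<.08)&(S[:,0]>-.06)&(S[:,0]<-.01)&(P[:,2]>.107)&(P[:,2]<.118);print("post",np.median(S[k],0) if k.any() else 0,k.sum())
    for x,y in((-.06,-.05),(-.06,.05),(.05,-.065),(.05,.065)):
        k=(abs(S[:,0]-x)<.008)&(abs(S[:,1]-y)<.008)&(P[:,2]<.09);print("plate",x,y,k.sum(),np.median(P[k,2]) if k.any() else 0)
E
```

```text
t 25.23 pos [0.4134 0.1594 0.2946] sc [-0.2182  0.0656] F [ 0.6 -0.5  0. ] w 0.602 yang -2.7348 x [-0.001 -0.001 -1.   ] q [ 0.82 -0.07 -0.38 -0.   -1.26 -0.41]
scene rim z [0.1449, 0.1453, 0.1458, 0.1478, 0.1467, 0.1456, 0.1452, 0.1462]
bar [0.61412868 0.03165964 0.1805416 ] 0.18175798210071364 276
post [-0.02683787  0.05543226] 19
plate -0.06 -0.05 12 0.07512517567622429
plate -0.06 0.05 32 0.0759599017773438
plate 0.05 -0.065 0 0
plate 0.05 0.065 39 0.0757851725098575
top rim z [0.1452, 0.1455, 0.147, 0.1471, 0.147, 0.1472, 0.1471, 0.1462]
bar [0.61166088 0.02857019 0.18166021] 0.18227527127573406 379
post [-0.03061117  0.05453098] 23
plate -0.06 -0.05 42 0.07674046842865029
plate -0.06 0.05 43 0.07647469165002452
plate 0.05 -0.065 42 0.07579014003364981
plate 0.05 0.065 8 0.07599534921376239
```

View pics/s11.png

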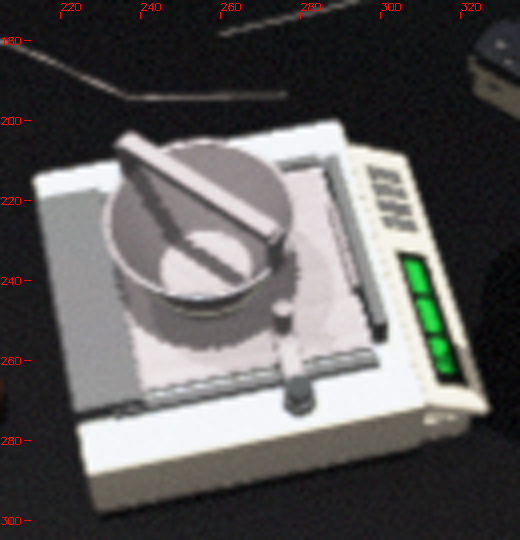

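View pics/top11full.png

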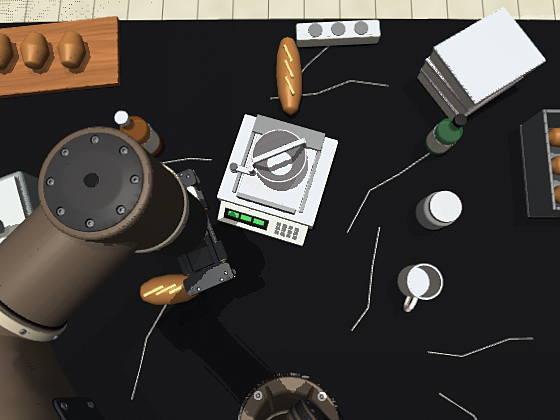

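It's released and seated, and the bystanders are undisturbed. The rim reads up to 1.8 mm lower towards +x, so I'll check level more carefully by averaging frames.

```bash
python3 - <<'E'
from h import *
np.set_printoptions(precision=4,suppress=True)
for nm in("top","scene"):
    cs=[camera(nm) for _ in range(10)];c=dict(cs[0]);z=np.median([k["z_map"] for k in cs],0);c["z_map"]=z.astype(np.float32)
    P=cloud(c)[100:305,200:345].reshape(-1,3);C=[.613,.028]
    # interior floor (disc r<24mm) of foot
    d=np.linalg.norm(P[:,:2]-C,axis=1)
    def fit(k,n):
        q=P[k]
        for _ in range(4):
            A=np.c_[q[:,:2]-C,np.ones(len(q))];x=np.linalg.lstsq(A,q[:,2],rcond=None)[0];e=q[:,2]-A@x;q=q[abs(e)<max(.0012,2*e.std())]
        print(nm,n,"tilt deg x,y",np.degrees(x[:2]),"z",x[2],"rms",e.std(),len(q))
    fit((d<.026)&(P[:,2]<.095)&(P[:,2]>.075),"floor")
    fit((d<.065)&(P[:,2]>.176)&(P[:,2]<.19),"bar")
    k=(d>.055)&(d<.067)&(P[:,2]>.140)&(P[:,2]<.155);fit(k,"rim")
    q=P[k];A=np.c_[2*q[:,:2],np.ones(len(q))];x=np.linalg.lstsq(A,(q[:,:2]**2).sum(1),rcond=None)[0];print("centre",x[:2],np.sqrt(x[2]+x[:2]@x[:2]))
    S=sc(P);fit((abs(S[:,0]-0)<.08)&(abs(S[:,1])<.07)&(abs(P[:,2]-.076)<.004)&((d>.064)),"plate")
    b=P[(d<.065)&(P[:,2]>.176)&(P[:,2]<.19)];s=(b[:,:2]-C)@[-.395,.919];print("bar slope deg",np.degrees(np.polyfit(s,b[:,2],1)[0]))
print(get_state()["clock"])
E
```

```text
top floor tilt deg x,y [-0.4706 -0.1238] z 0.0870593666073767 rms 0.0005263670149137516 322
top bar tilt deg x,y [1.0909 0.5652] z 0.18282673694036108 rms 0.0006200929570591028 282
top rim tilt deg x,y [-1.0062 -0.0648] z 0.14594278906880692 rms 0.0015436726969658475 356
centre [0.6127 0.0282] 0.058301508974321965
top plate tilt deg x,y [-0.0061  0.0295] z 0.0761380036784423 rms 0.0005635112569609283 1058
bar slope deg -0.09630615560848203
scene floor tilt deg x,y [-0.6007  0.2025] z 0.08680698596383404 rms 0.0006392414273441266 206
scene bar tilt deg x,y [-6.1719 -2.555 ] z 0.18262527604366263 rms 0.0009450164482238459 188
scene rim tilt deg x,y [-0.4604  0.5233] z 0.14579814924122436 rms 0.0014045367824397673 238
centre [0.6133 0.0279] 0.058328429588034185
scene plate tilt deg x,y [-0.0439 -0.1081] z 0.07589610440548292 rms 0.0005314829394887392 604
bar slope deg -0.12190412534312645
26.325
```

Bowl floor tilt is about 0.5°, the foot is at 0.082 and the bowl is concentric with the collar within about 1 mm: level and home. Handing in.

```bash
python3 -c "
from rig import *
print(finish_job())"
```

```text
the job is handed in; nothing more can be done
None
```

The scale is back together and I handed the job in at about 26 s of the 64 s allowed. I did the steps in the order asked.

- **Plate:** I pushed it back by its flange until the rear edge went under the lip and the front dropped onto the cushion. I then pressed the front down until it was flat. Its top measures 76 mm (±1 mm) at every point read in both views, which is the flat height, with tilt under 0.15°.
- **Catch:** my first push left it about 2.5 mm short of the end stop. A second direct push met a firm stop at 11.7 N. The last pictures show the post at scale (-29 ± 2, 55) mm, against the expected (-30, 55).
- **Bowl:** I lifted it by its bar, lowered it slowly until it touched, and let go only once it was carrying its own weight. Its foot is about 6 mm above the plate, as specified, and it is centred on the collar to within about 1 mm.
- **Surroundings:** by eye in the last top picture the bystanders looked where they were, and the arm was clear of everything. Force readings between moves peaked at about 17 N, while pressing the plate.

**Disagreement between checks:** the bowl floor reads level to about 0.5–0.6°, with +x slightly low. The noisier rim fits gave 0.5–1.0°, also with +x low in both views. The bar is level along its length to 0.1°. The fit across the narrow bar was too noisy to use. I took this as level and did not press the bowl again.

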